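# Turn the wheel trim onto the valve and press it home

### The arm

A 6-joint arm with a two-finger parallel gripper is mounted at the origin on the work surface. World frame = base frame: x ahead of the robot, y to its left, z up, the work surface at z = 0. Lengths are in m, angles in degrees, forces in N, time in s.
With the tool pointing down it reaches from about 0.3 to 0.85 m from the base axis. Payload 5.4 kg.
Tool frame: the origin (TCP) lies between the finger pads; the fingertips stand 11 mm ahead of it and the grasp point (between the pads) lies 8 mm behind it; z points along the fingers, y is the direction in which the jaws open and shut (so a half turn about z gives the same grasp; the last joint's range is limited). The gripper opens to 85 mm and grips with 20 to 120 N. Pads are 22 mm wide; open, the fingers measure 114 mm over their backs; the gripper's body (76 mm by 85 mm) begins 54 mm behind the grasp point. The pads swing forward as they close: fully open they stand 13 mm farther back than shut.
Start: joints at [-87.554, 9.076, 91.501, -0, 79.423, -12.038], TCP at [0.144, -0.557, 0.242] pointing down, gripper open.
Joint ranges: [-166.64, 166.64], [-54.1, 131.32], [10.49, 154.53], [-73.88, 253.88], [9.74, 151.15], [-171.62, 171.62]. Speed limits (degrees/s): [147.25, 147.25, 180, 180, 180, 180].

### API

Orientations are given as [roll, pitch, yaw] about the fixed x, y, z axes, in that order (R = Rz(yaw) Ry(pitch) Rx(roll)).
In Python, from bench import manip, cams gives the robot as it stands.
- The arm moves only by the tool step_arm, never from a script. Its argument "rows" is a list of rows, each an object of numbers: "tx", "ty", "tz": the shift along the tool's x, y, z in cm; "spin": the turn about the tool's z in degrees. In form: [{"tx": .., "ty": .., "tz": .., "spin": ..}, ...]. A call has 1 to 8 rows; each row is the pose to reach, as a shift and turn from the pose measured when the call began, along the tool's axes at that moment; what a row does not reach only later rows make up. A row lasts 1/8 s, in which the tool goes at most 62.5 mm and 10.7 degrees, less where a joint would pass 70% of its speed; a pose out of reach is approached as far as the arm can. A call with a gripper value outside its range is refused whole. "fingers" is the closure, from 0 (fully open) to 1 (shut), set as the call begins (left out, the last holds). The fingers move at their own pace and stop on an object; "squeeze" is the grip in N (left out, the last holds). Time passes only in rows, so rows that repeat a pose let the fingers close. It gives the time, the measured TCP pose, the force and the opening at its end, in the units of the state.
- manip.sense(): the state, without advancing time (a new reading comes with each control period).
- cams.snapshot(name): name is "scene" or "top" or "wrist"; returns a dict with "frame" (400x640x3 uint8, blue, green, red), "camera_matrix" (3x3 intrinsics, pixels), "cam_to_world" (4x4, takes a point from camera to world coordinates); the wrist camera has in their place "tool_from_camera" (4x4, takes a point from camera to tool coordinates, whose origin is the TCP and whose axes are the flange's). Camera axes: x right, y up, looking along -z (the intrinsics and any distortion apply to the point x, -y, -z); pixel columns grow to the right and rows downward; lengths in m; the calibration is good to about 2 mm. A picture is of the moment at which its call begins: read the wrist's pose just before it. There is no depth.
- manip.job_done(): hands the job in, once; it reports no verdict.
The state is a dict: "time_s": time; "q": joint angles; "joint_velocities": joint speeds; "effort": joint torques, N m; "eef_pos": TCP position; "tcp_rot": TCP orientation; "ft_force": force on the tool from outside, world axes, zero at the start; "moment": the same for the moment, N m; "finger_gap": opening from 0.0 (shut) to 1.0 (fully open).
Only numpy, scipy, OpenCV 4.12 (cv2) and the standard library are available. Lean on these libraries where they do the work, as an engineer would, in place of code of your own. Each camera call takes 0.05 s, during which the arm holds its last target. There are 200 camera calls.

### The job

The trim of the handcart wheel lying on the bench sits loose and proud on the wheel, with its valve notch in the wrong place. With a fingertip turn the trim round on the wheel until the notch in its edge lines up with the tyre valve, then press it down until it is fully home and flat. Do not lift or pull the trim off the wheel, and leave the cans, spanner, paddle and dustpan where they are.

Things in the scene. Friction and masses are not known exactly. Their poses are not given: they have to be found in the camera images.
- wheel: Pneumatic handcart wheel lying flat, too heavy to shift: black tyre 310 mm across, 90 mm high, white steel rim. Origin on its axis at the bench surface, z up, x from the axis towards the tyre valve. The rim's upper face is a round dish 170 mm across: flat floor 64 mm above the bench, edge 77 mm, in its middle the bearing bore, 34 mm wide.
- valve (a point): Tip of the tyre valve: a black upright stem, 13 mm thick, on the dish floor 76 mm from the wheel's axis; tip 78 mm above the bench. Most of it stands outside the trim's edge, so it is seen beside the trim.
- trim: Grey-painted cast aluminium wheel trim: loose disc 146 mm across, 5 mm thick, about 0.3 kg, face up on the wheel. Origin: centre of the disc's underside; z up, x through the notch. A plug under it, 31 mm wide, 44 mm long, sits in the wheel's bore and centres it within 2 mm. It turns freely and stops when not pushed. Underside 81 mm above the bench at the start, 64 mm when home on the dish floor.
- spoke (a point): Point on top of one of the trim's five straight radial spokes, 50 mm from the centre, 17 mm above the underside. Spokes are 10 mm wide, raised 12 mm above the disc's face, run from hub to 64 mm out, at 36, 108, 180, 252, 324 degrees from the notch (this one: 36). A fingertip in the gap between two (about 50 mm wide here) can push on a spoke's side.
- notch (a point): Point of the trim's one notch, level with the disc's underside, 76 mm from its centre; it lies on the valve's axis when the trim is in line. The notch is open at the disc's edge: 25 mm wide there, 16 mm at its bottom, 13 mm deep. Off its notch the disc is stopped by the valve before it gets home.
- hub_boss (a point): Middle of the flat top of the trim's hub boss, the place to press: 38 mm across, 20 mm above the disc's underside.
- tabs (a joint): Travel in m of the six sprung tabs in the dish that carry the trim level: 0 as at the start (trim proud, its underside 3 mm above the valve tip), 0.017 when the trim is home. They give way downwards all together at a push of about 6 N and stay down.
- can_a: Bystander: empty upright drinks can, 66 mm across, 115 mm high, very light. Origin at the middle of its base.
- can_b: Bystander: another empty upright drinks can of the same size. Origin at the middle of its base.
- can_flat: Bystander: can crushed flat, 72 mm across, 20 mm high. Origin at the middle of its base.
- spanner: Bystander: steel spanner, 190 mm long, lying flat. Origin at the middle of its underside, x along it.
- paddle: Bystander: wooden paddle, about 470 mm long, blade 75 mm wide, 14 mm high, lying flat. Origin near its middle on the underside, x along it towards the blade's end.
- dustpan: Bystander: steel dustpan, 200 by 240 mm, 56 mm high, with a round handle that reaches 230 mm from the origin along its x. Origin at the middle of the pan's underside.
Things that resemble listed ones, but are neither listed nor needed, are in the scene too. There is more than one size of the trim; the job needs the smaller.

How it is judged:
By the outcome, as a careful person would: the job done as asked, in the order asked, and still so for the second after the job is handed in, with the robot touching nothing.
It also fails if it takes over 48 s, if anything falls off the work surface, if the arm or the gripper's body presses on something with over 40 N, if the wrist force passes 120 N, or if a joint passes its speed limit or range.

## Working session

There is one attempt and no reset: what is moved stays moved. The work goes in short steps, Python scripts to look and compute and a tool call to move; the robot and the scene stay as the last step left them, time stands still between calls to the robot, and variables do not carry over. Pictures are saved under pics/ and viewed, about 8 in all and at most 12, crops included, and the job is handed in when it is done.

Besides the shell and the picture viewer there is one more tool, called after ">>>" as name(argument=value, ...), one argument or row to a line, values as JSON. step_arm: Moves the arm, as the interface text tells. Its arguments: {"type":"object","properties":{"rows":{"type":"array","items":{"type":"object","properties":{"tx":{"type":"number"},"ty":{"type":"number"},"tz":{"type":"number"},"spin":{"type":"number"}}}},"fingers":{"type":"number"},"squeeze":{"type":"number"}},"required":["rows"]}

```bash
mkdir -p pics
cat > h.py <<'E'
import numpy as np, cv2
from bench import manip, cams
def ray(s,u,v,z,T=None):
    K=np.array(s["camera_matrix"]); T=np.array(s["cam_to_world"]) if T is None else T
    p=cv2.undistortPoints(np.array([[[u,v]]],float),K,np.array(s["dist"]) if "dist" in s else None)[0,0]
    d=T[:3,:3]@np.array([p[0],-p[1],-1]); o=T[:3,3]
    return o+d*(z-o[2])/d[2]
def proj(s,P):
    T=np.linalg.inv(np.array(s["cam_to_world"])); c=T[:3,:3]@np.array(P)+T[:3,3]
    K=np.array(s["camera_matrix"]); return (K@np.array([c[0],-c[1],-c[2]])/-c[2])[:2]
E
python3 - <<'E'
from h import *
for n in ("top","scene"):
    s=cams.snapshot(n); cv2.imwrite(f"pics/{n}0.png",s["frame"]); print(n,[k for k in s]); print(np.round(s["cam_to_world"],3), s["camera_matrix"])
print(manip.sense())
E
```

```text
top ['frame', 'camera_matrix', 'cam_to_world']
[[ 0.007  0.985 -0.173  0.268]
 [-1.     0.011  0.022 -0.011]
 [ 0.023  0.173  0.985  1.567]
 [ 0.     0.     0.     1.   ]] [[470.31332098   0.         310.82940704]
 [  0.         470.31332098 199.06550482]
 [  0.           0.           1.        ]]
scene ['frame', 'camera_matrix', 'cam_to_world']
[[ 0.782 -0.542  0.308  0.951]
 [ 0.623  0.668 -0.406 -0.62 ]
 [ 0.014  0.51   0.86   1.343]
 [ 0.     0.     0.     1.   ]] [[419.25835567   0.         323.47945944]
 [  0.         419.25835567 204.01789671]
 [  0.           0.           1.        ]]
{'time_s': 0.1, 'q': array([-8.75536055e+01,  9.11071637e+00,  9.15667426e+01,  1.08885278e-03,
        7.94232707e+01, -1.20395353e+01]), 'joint_velocities': array([ 0.07869173, -0.08075965, -0.30836718,  0.02366755, -0.0539436 ,
        0.02414675]), 'effort': array([-2.27833661e-04, -3.96987784e+01, -3.32338643e+01, -1.47771480e-04,
        4.19155054e-03,  1.53646877e-06]), 'eef_pos': array([ 0.14377693, -0.55618085,  0.2413833 ]), 'tcp_rot': array([-1.79901709e+02, -2.20573094e-02,  1.44857100e+01]), 'ft_force': array([ 0.24324823,  0.77652731, -0.16873459]), 'moment': array([0.02342673, 0.00043148, 0.02497452]), 'finger_gap': 0.9964004848593219}
```

View pics/top0.png

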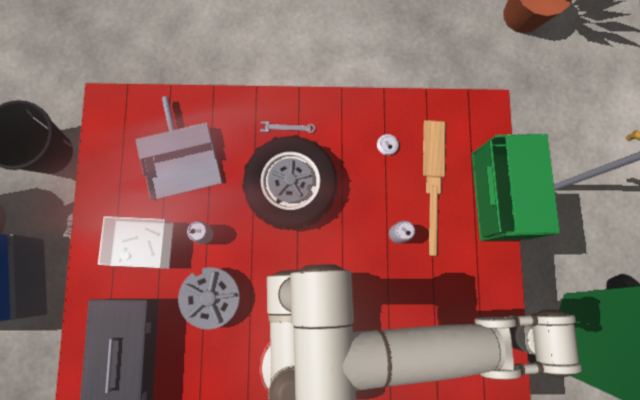

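View pics/scene0.png

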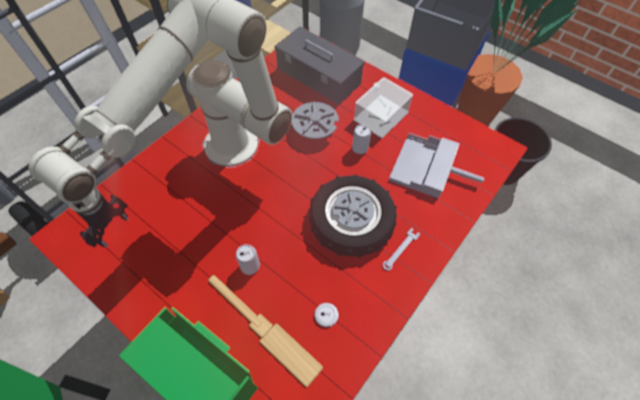

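The top view shows two candidates for the trim. One is the small grey disc on the wheel at top (292,181) / scene (352,210). The other is a larger spoked disc lying on the bench at top (209,297) / scene (315,120). I choose the one on the wheel and will check it in a close crop.

Run:
```python
from h import *
a=cv2.imread("pics/top0.png")[140:222,250:335]; b=cv2.imread("pics/scene0.png")[170:252,310:395]
cv2.imwrite("pics/crop0.png",np.hstack([cv2.resize(i,(400,386),interpolation=cv2.INTER_CUBIC) for i in (a,b)]))
s=cams.snapshot("top"); print(ray(s,291,181,.09))
# rim: bright pixels
m=(s["frame"][150:215,255:325].min(2)>190).astype(np.uint8)
c=max(cv2.findContours(m,cv2.RETR_EXTERNAL,2)[0],key=cv2.contourArea); e=cv2.fitEllipse(cv2.convexHull(c)); print(e)
print(ray(s,e[0][0]+255,e[0][1]+150,.077))
w=cams.snapshot("wrist"); print(np.round(w["tool_from_camera"],3),w["camera_matrix"],w.keys())
```

```text
[0.58504023 0.02033988 0.09      ]
((35.454063415527344, 29.842634201049805), (55.300289154052734, 57.53852462768555), 108.3448715209961)
[0.59164177 0.0224345  0.077     ]
[[-0.001  0.965  0.261  0.066]
 [ 1.     0.001 -0.     0.001]
 [-0.001  0.261 -0.965 -0.132]
 [ 0.     0.     0.     1.   ]] [[337.69120755   0.         316.65161078]
 [  0.         337.69120755 201.05689118]
 [  0.           0.           1.        ]] dict_keys(['frame', 'camera_matrix', 'tool_from_camera'])
```

View pics/crop0.png

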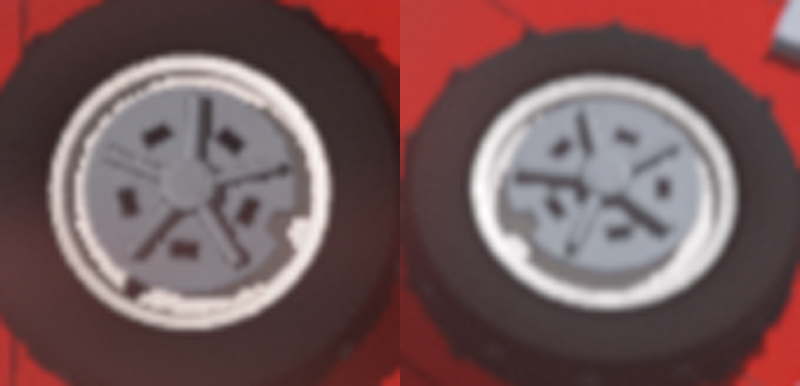

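Crop: the small trim sits on the wheel with its notch near crop-left (298,230). A black spot, probably the valve, is near (130,288). That confirms the choice, so I'll move the wrist camera over it with the fingers shut.

>>> step_arm(
  rows=[
    {"tx": 6, "ty": -5},
    {"tx": 12, "ty": -10},
    {"tx": 18, "ty": -15},
    {"tx": 24, "ty": -20},
    {"tx": 30, "ty": -25},
    {"tx": 36, "ty": -30},
    {"tx": 42, "ty": -35},
    {"tx": 48, "ty": -40},
  ],
  fingers=1,
  squeeze=30,
)

```text
invalid input
```

>>> step_arm(
  rows=[
    {"tx": 6, "ty": -5, "tz": 0, "spin": 0},
    {"tx": 12, "ty": -10, "tz": 0, "spin": 0},
    {"tx": 18, "ty": -15, "tz": 0, "spin": 0},
    {"tx": 24, "ty": -20, "tz": 0, "spin": 0},
    {"tx": 30, "ty": -25, "tz": 0, "spin": 0},
    {"tx": 36, "ty": -30, "tz": 0, "spin": 0},
    {"tx": 42, "ty": -35, "tz": 0, "spin": 0},
    {"tx": 48, "ty": -40, "tz": 0, "spin": 0},
  ],
  fingers=1,
  squeeze=30,
)

```text
time_s: 1.2
eef_pos: [0.4363, -0.1488, 0.2423]
tcp_rot: [-180.0, -0.0, 14.5]
ft_force: [0.7, -0.9, 0.7]
finger_gap: 0.001
```

>>> step_arm(
  rows=[
    {"tx": 5, "ty": -4.2, "tz": 0, "spin": 0},
    {"tx": 10, "ty": -8.5, "tz": 0, "spin": 0},
    {"tx": 15, "ty": -12.7, "tz": 0, "spin": 0},
    {"tx": 15, "ty": -12.7, "tz": 0, "spin": 0},
    {"tx": 15, "ty": -12.7, "tz": 0, "spin": 0},
    {"tx": 15, "ty": -12.7, "tz": 0, "spin": 0},
  ],
)

```text
time_s: 1.95
eef_pos: [0.5492, 0.0105, 0.2424]
tcp_rot: [-180.0, -0.0, 14.4]
ft_force: [-0.7, -1.1, 0.6]
finger_gap: 0.004
```

```bash
cat >> h.py <<'E'
from scipy.spatial.transform import Rotation as R
def wrist(name=None):
    q=manip.sense(); w=cams.snapshot("wrist")
    T=np.eye(4); T[:3,:3]=R.from_euler("xyz",q["tcp_rot"],degrees=True).as_matrix(); T[:3,3]=q["eef_pos"]
    w["cam_to_world"]=T@np.array(w["tool_from_camera"])
    if name: cv2.imwrite(f"pics/{name}.png",w["frame"])
    return w,q
E
python3 - <<'E'
from h import *
w,q=wrist("w1"); print(q["eef_pos"],q["tcp_rot"])
E
```

```text
[0.5492433  0.01046362 0.24237955] [-1.79985676e+02 -7.87948052e-03  1.43864740e+01]
```

View pics/w1.png

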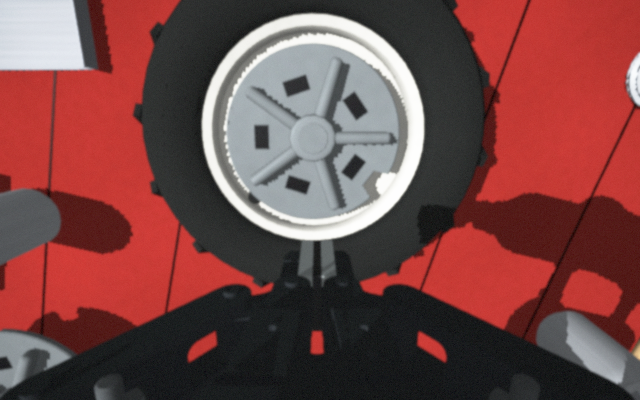

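Wrist view: hub boss at (313,138), notch at about (380,184), dark valve at about (255,200), fingertips at (318,240). Next I'll measure on an enlarged crop.

Run:
```python
from h import *
w,q=wrist(); f=w["frame"]
c=f[100:250,190:440]; cv2.imwrite("pics/c1.png",cv2.resize(c,(800,480),interpolation=cv2.INTER_CUBIC))
# outer rim edge: white-vs-tyre
hsv=cv2.cvtColor(f,cv2.COLOR_BGR2HSV)
m=((hsv[...,2]>110)&(hsv[...,1]<70)).astype(np.uint8); m[245:]=0
cs=max(cv2.findContours(m[:, 190:440].copy(),cv2.RETR_EXTERNAL,2)[0],key=cv2.contourArea); e=cv2.fitEllipse(cv2.convexHull(cs)); print(e)
C=ray(w,e[0][0]+190,e[0][1],.077); print("rim",C, "hub",ray(w,313,138,.101))
for n,u,v,z in (("notch",380,184,.086),("valve",255,200,.078)):
    p=ray(w,u,v,z)-C; print(n,np.hypot(*p[:2]),np.degrees(np.arctan2(p[1],p[0])))
```

```text
((122.63642883300781, 126.61328125), (223.329833984375, 227.9835968017578), 174.71237182617188)
rim [0.59883272 0.02532862 0.077     ] hub [0.59145577 0.02289349 0.101     ]
notch 0.07612163628951409 -115.23911047333854
valve 0.08358745955843708 155.43103310701562
```

View pics/c1.png

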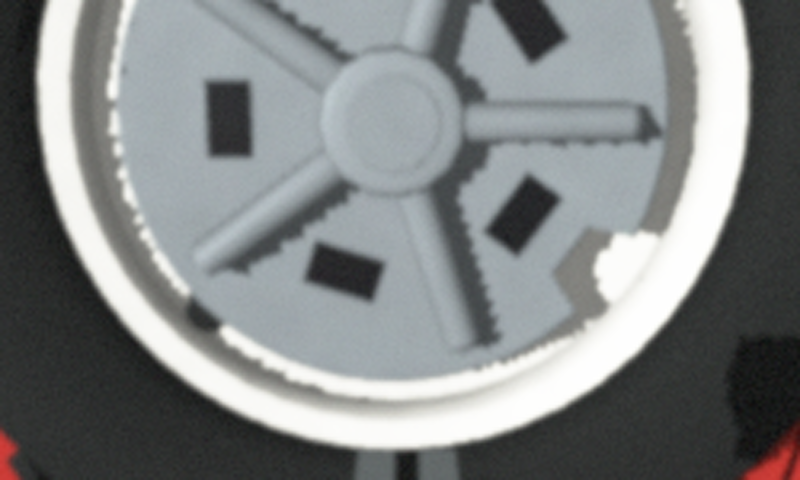

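Crop: the notch mouth corners are at (640,232) and (575,315), with its bottom corners at (590,230) and (556,272). The valve blob is at (205,315), the hub centre at (395,122), and the right spoke ends at (640,120).

```bash
cat >> h.py <<'E'
C=np.array([.5915,.0227])
def pol(p,c=C): d=p[:2]-c; return round(float(np.hypot(*d)),4), round(float(np.degrees(np.arctan2(d[1],d[0]))),1)
E
python3 - <<'E'
from h import *
w,q=wrist()
P=lambda x,y,z:ray(w,190+(x-1.1)/3.2,100+(y-1.1)/3.2,z)
H=P(395,122,.101);print("hub",H)
print("notch",[pol(P(x,y,.086)) for x,y in ((640,232),(575,315),(590,230),(556,272))])
print("valve",[pol(P(205,315,z)) for z in (.074,.078)])
for x,y in ((640,121),(462,340),(205,258),(207,0)): print("spoke",pol(P(x,y,.098)))
s=cams.snapshot("top"); 
for u,v in ((250+130/4.7,140+288/4.7),): print("valve top",pol(ray(s,u,v,.077)))
print("notch top",pol(ray(s,250+298/4.7,140+225/4.7,.080)))
E
```

```text
hub [0.59175637 0.02291731 0.101     ]
notch [(0.0724, -100.3), (0.0725, -123.0), (0.0601, -105.2), (0.0599, -119.1)]
valve [(0.0789, 150.0), (0.0776, 149.9)]
spoke (0.0616, -75.4)
spoke (0.0597, -148.6)
spoke (0.0607, 139.3)
spoke (0.0548, 71.7)
valve top (0.0811, 150.6)
notch top (0.0791, -109.3)
```

Notch is at -112° and the valve at +150°, so the trim must turn about 98° clockwise. I'll put the fingertip into the gap at 32° (spokes at -4° and 68°) at r = 53 mm.

>>> step_arm(
  rows=[
    {"tx": 5, "ty": -1, "tz": 0, "spin": 0},
    {"tx": 9.4, "ty": -1.7, "tz": 2, "spin": 0},
    {"tx": 9.4, "ty": -1.7, "tz": 7, "spin": 0},
    {"tx": 9.4, "ty": -1.7, "tz": 11, "spin": 0},
    {"tx": 9.4, "ty": -1.7, "tz": 12.5, "spin": 0},
    {"tx": 9.4, "ty": -1.7, "tz": 13.3, "spin": 0},
    {"tx": 9.4, "ty": -1.7, "tz": 13.9, "spin": 0},
    {"tx": 9.4, "ty": -1.7, "tz": 13.9, "spin": 0},
  ],
)

```text
time_s: 3.15
eef_pos: [0.637, 0.0504, 0.1047]
tcp_rot: [180.0, -0.1, 14.4]
ft_force: [-0.1, 0.7, 0.9]
finger_gap: 0.001
```

```bash
cat > arc.py <<'E'
# arc rows from current pose: python3 arc.py dphi spin n r
import sys; from h import *
dphi,spin,n,r=map(float,sys.argv[1:5]); q=manip.sense()
p=q["eef_pos"]; r0,a0=pol(p); y=np.radians(q["tcp_rot"][2])
print("pos",p.round(4),"pol",r0,a0,"yaw",q["tcp_rot"][2].round(1),"F",q["ft_force"].round(1))
for k in range(1,int(n)+1):
    a=np.radians(a0+dphi*k/n); rr=r
    d=C+rr*np.array([np.cos(a),np.sin(a)])-p[:2]
    print("tx %.2f ty %.2f spin %.1f"%(100*(d@[np.cos(y),np.sin(y)]),100*(d@[np.sin(y),-np.cos(y)]),spin*k/n))
E
python3 arc.py -50 35 8 .053
```

```text
pos [0.637  0.0504 0.1047] pol 0.0533 31.3 yaw 14.4 F [-0.1  0.7  0.9]
tx 0.11 ty 0.57 spin 4.4
tx 0.19 ty 1.14 spin 8.8
tx 0.20 ty 1.72 spin 13.1
tx 0.15 ty 2.30 spin 17.5
tx 0.04 ty 2.86 spin 21.9
tx -0.14 ty 3.42 spin 26.2
tx -0.37 ty 3.94 spin 30.6
tx -0.66 ty 4.45 spin 35.0
```

>>> step_arm(
  rows=[
    {"tx": 0.1, "ty": 0.6, "tz": 0.2, "spin": 4},
    {"tx": 0.2, "ty": 1.1, "tz": 0.2, "spin": 9},
    {"tx": 0.2, "ty": 1.7, "tz": 0.2, "spin": 13},
    {"tx": 0.15, "ty": 2.3, "tz": 0.2, "spin": 17},
    {"tx": 0.05, "ty": 2.9, "tz": 0.2, "spin": 22},
    {"tx": -0.1, "ty": 3.4, "tz": 0.2, "spin": 26},
    {"tx": -0.4, "ty": 3.9, "tz": 0.2, "spin": 31},
    {"tx": -0.65, "ty": 4.4, "tz": 0.2, "spin": 35},
  ],
)

```text
time_s: 4.15
eef_pos: [0.6424, 0.0065, 0.1041]
tcp_rot: [-179.9, -0.2, -20.8]
ft_force: [0.3, 1.2, 0.4]
finger_gap: 0.004
```

```bash
python3 arc.py -50 35 8 .053; python3 -c "
from h import *
wrist('w2')"
```

```text
pos [0.6424 0.0065 0.1041] pol 0.0534 -17.7 yaw -20.8 F [0.3 1.2 0.4]
tx -0.04 ty 0.58 spin 4.4
tx -0.10 ty 1.16 spin 8.8
tx -0.23 ty 1.72 spin 13.1
tx -0.41 ty 2.27 spin 17.5
tx -0.66 ty 2.79 spin 21.9
tx -0.96 ty 3.28 spin 26.2
tx -1.31 ty 3.74 spin 30.6
tx -1.71 ty 4.16 spin 35.0
```

View pics/w2.png

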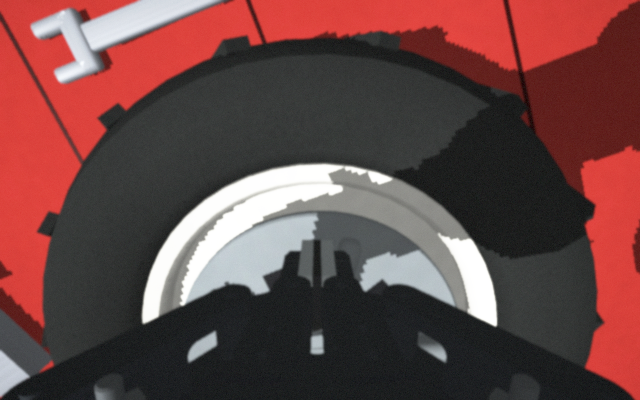

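The fingertip at (318,250) is on the spoke at (348,248), so it is pushing. I'll get the current spoke angle from that.

```bash
python3 -c "
from h import *
w,q=wrist()
for u in (338,349,361): print(pol(ray(w,u,245,.098)))
"
```

```text
(0.0633, -28.2)
(0.0641, -32.5)
(0.0654, -37.0)
```

>>> step_arm(
  rows=[
    {"tx": -0.05, "ty": 0.6, "tz": 0.0, "spin": 4},
    {"tx": -0.1, "ty": 1.15, "tz": 0.0, "spin": 9},
    {"tx": -0.25, "ty": 1.7, "tz": 0.0, "spin": 13},
    {"tx": -0.4, "ty": 2.3, "tz": 0.0, "spin": 17},
    {"tx": -0.65, "ty": 2.8, "tz": 0.0, "spin": 22},
    {"tx": -0.95, "ty": 3.3, "tz": 0.0, "spin": 26},
    {"tx": -1.3, "ty": 3.7, "tz": 0.0, "spin": 31},
    {"tx": -1.7, "ty": 4.15, "tz": 0.0, "spin": 35},
  ],
)

```text
time_s: 5.25
eef_pos: [0.6127, -0.0267, 0.1049]
tcp_rot: [-179.7, -0.2, -55.7]
ft_force: [0.7, 1.9, 0.2]
finger_gap: -0.002
```

```bash
python3 arc.py -20 10 4 .053; python3 -c "
from h import *
w,q=wrist('w3')
for u in (338,349,361): print(pol(ray(w,u,245,.098)))
"
```

```text
pos [ 0.6127 -0.0267  0.1049] pol 0.0538 -66.8 yaw -55.7 F [0.7 1.9 0.2]
tx -0.18 ty 0.43 spin 2.5
tx -0.33 ty 0.87 spin 5.0
tx -0.52 ty 1.29 spin 7.5
tx -0.74 ty 1.70 spin 10.0
(0.0654, -73.7)
(0.0671, -77.7)
(0.0692, -81.7)
```

>>> step_arm(
  rows=[
    {"tx": -0.18, "ty": 0.4, "tz": 0.0, "spin": 2},
    {"tx": -0.33, "ty": 0.85, "tz": 0.0, "spin": 5},
    {"tx": -0.5, "ty": 1.25, "tz": 0.0, "spin": 7},
    {"tx": -0.67, "ty": 1.55, "tz": 0.0, "spin": 9},
    {"tx": -0.67, "ty": 1.55, "tz": 0.0, "spin": 9},
  ],
)

```text
time_s: 5.92
eef_pos: [0.5955, -0.0303, 0.1049]
tcp_rot: [-179.7, -0.2, -64.8]
ft_force: [1.0, -0.0, 0.9]
finger_gap: -0.002
```

Run:
```python
from h import *
q=manip.sense();p=q["eef_pos"];print(p,pol(p),q["tcp_rot"])
y=np.radians(q["tcp_rot"][2]);X=np.array([np.cos(y),np.sin(y)]);Y=np.array([np.sin(y),-np.cos(y)])
t=C-.05*X-p[:2]; print("view",100*(t@X),100*(t@Y),100*(p[2]-.245))
```

```text
[ 0.59546202 -0.03027124  0.10493181] (0.0531, -85.7) [-1.79673075e+02 -1.64938543e-01 -6.48280731e+01]
view -9.962604251146688 -1.8944803703992905 -14.006818754374178
```

>>> step_arm(
  rows=[
    {"tx": 0, "ty": -0.5, "tz": 0, "spin": 0},
    {"tx": 0, "ty": -0.7, "tz": -1, "spin": 0},
    {"tx": 0, "ty": -0.7, "tz": -6, "spin": 0},
    {"tx": -4, "ty": -1.5, "tz": -11, "spin": 0},
    {"tx": -10, "ty": -1.9, "tz": -14, "spin": 0},
    {"tx": -10.5, "ty": -1.9, "tz": -14, "spin": 0},
    {"tx": -10.5, "ty": -1.9, "tz": -14, "spin": 0},
  ],
)

```text
time_s: 6.8
eef_pos: [0.567, 0.0731, 0.2448]
tcp_rot: [-179.7, -0.2, -64.7]
ft_force: [-0.2, 0.5, -0.0]
finger_gap: 0.001
```

Run:
```python
from h import *
w,q=wrist(); print(q["eef_pos"],q["tcp_rot"])
u,v=proj(w,[*C,.09]).astype(int); print(u,v)
x0,y0=u-120,max(v-90,0); print(x0,y0)
cv2.imwrite("pics/c4.png",cv2.resize(w["frame"][y0:y0+180,x0:x0+240],(800,600),interpolation=cv2.INTER_CUBIC))
```

```text
[0.56697799 0.07312564 0.24481652] [-179.68273327   -0.20005771  -64.74663292]
316 124
196 34
```

View pics/c4.png

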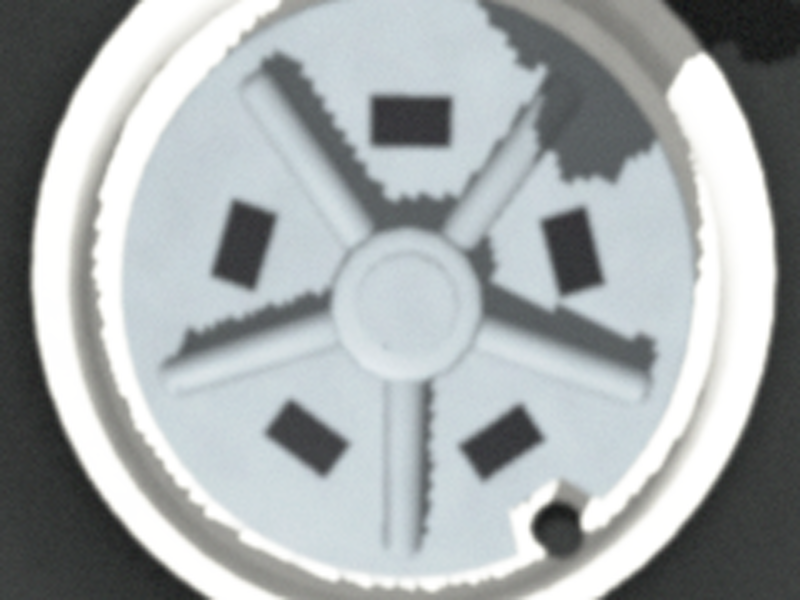

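The valve tip at crop (557,525) now stands just inside the notch region. Spoke tips are at (172,378), (643,388), (403,548) and (252,85). I'll work out the remaining angle from the spokes.

Run:
```python
from h import *
w,q=wrist(); k=240/800
P=lambda x,y,z:ray(w,196+(x+.5)*k-.5,34+(y+.5)*k-.5,z)
H=P(406,305,.101);print("hub",H)
for c in (C,H[:2]):
  print("spokes",[pol(P(x,y,.098),c) for x,y in ((172,378),(643,385),(403,545),(255,85))])
  print("valve",pol(P(557,525,.078),c))
```

```text
hub [0.59011774 0.02169036 0.101     ]
spokes [(0.0583, 42.4), (0.0627, -172.4), (0.0594, 116.1), (0.0596, -31.2)]
valve (0.0727, 151.1)
spokes [(0.06, 42.2), (0.0612, -173.2), (0.0598, 114.5), (0.0602, -29.6)]
valve (0.072, 149.9)
```

Run:
```python
from h import *
w,q=wrist()
cv2.imwrite("pics/c5.png",cv2.resize(w["frame"][165:215,330:390],(720,600),interpolation=cv2.INTER_CUBIC))
```

```text
(no output)
```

View pics/c5.png

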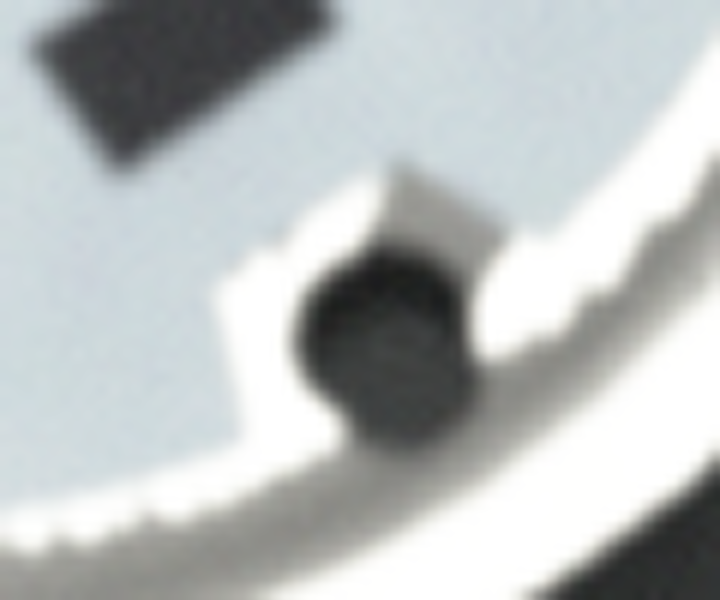

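Crop: the valve blob at (388,345) lies on the notch's mid-line, between corners (222,290)/(395,165) and (245,445)/(545,225). That puts it about 1 mm (<1°) off, with clear white gaps around it. The trim is in line, so next I press on the hub boss.

>>> step_arm(
  rows=[
    {"tx": 5.6, "ty": 0, "tz": 0, "spin": 0},
    {"tx": 5.6, "ty": 0, "tz": 4, "spin": 0},
    {"tx": 5.6, "ty": 0, "tz": 8, "spin": 0},
    {"tx": 5.6, "ty": 0, "tz": 11, "spin": 0},
    {"tx": 5.6, "ty": 0, "tz": 12.3, "spin": 0},
    {"tx": 5.6, "ty": 0, "tz": 12.8, "spin": 0},
  ],
)

```text
time_s: 7.7
eef_pos: [0.5909, 0.0203, 0.1147]
tcp_rot: [-179.9, -0.1, -65.0]
ft_force: [0.8, -0.5, 1.0]
finger_gap: 0.005
```

>>> step_arm(
  rows=[
    {"tx": 0, "ty": 0, "tz": 0.3, "spin": 0},
    {"tx": 0, "ty": 0, "tz": 0.6, "spin": 0},
    {"tx": 0, "ty": 0, "tz": 0.9, "spin": 0},
    {"tx": 0, "ty": 0, "tz": 1.2, "spin": 0},
  ],
)

```text
time_s: 8.2
eef_pos: [0.592, 0.02, 0.1051]
tcp_rot: [-179.8, -0.2, -64.9]
ft_force: [-3.5, -1.5, 7.8]
finger_gap: 0.0
```

Contact is at about 8 N and the tabs are giving way. I'll continue down in small steps.

>>> step_arm(
  rows=[
    {"tx": 0, "ty": 0, "tz": 0.2, "spin": 0},
    {"tx": 0, "ty": 0, "tz": 0.4, "spin": 0},
    {"tx": 0, "ty": 0, "tz": 0.6, "spin": 0},
    {"tx": 0, "ty": 0, "tz": 0.8, "spin": 0},
  ],
)

```text
time_s: 8.7
eef_pos: [0.5929, 0.0198, 0.099]
tcp_rot: [-179.7, -0.3, -64.9]
ft_force: [-2.9, -0.0, 7.5]
finger_gap: 0.004
```

>>> step_arm(
  rows=[
    {"tx": 0, "ty": 0, "tz": 0.1, "spin": 0},
    {"tx": 0, "ty": 0, "tz": 0.2, "spin": 0},
    {"tx": 0, "ty": 0, "tz": 0.3, "spin": 0},
  ],
)

```text
time_s: 9.07
eef_pos: [0.5938, 0.0197, 0.0975]
tcp_rot: [-179.6, -0.3, -64.9]
ft_force: [-2.2, 0.5, 8.1]
finger_gap: 0.001
```

>>> step_arm(
  rows=[
    {"tx": 0, "ty": 0, "tz": 0.2, "spin": 0},
    {"tx": 0, "ty": 0, "tz": 0.35, "spin": 0},
    {"tx": 0, "ty": 0, "tz": 0.5, "spin": 0},
  ],
)

```text
time_s: 9.45
eef_pos: [0.594, 0.0197, 0.095]
tcp_rot: [-179.6, -0.3, -64.9]
ft_force: [-11.6, 1.0, 22.2]
finger_gap: -0.001
```

>>> step_arm(
  rows=[
    {"tx": 0, "ty": 0, "tz": 0.15, "spin": 0},
    {"tx": 0, "ty": 0, "tz": 0.3, "spin": 0},
  ],
)

```text
time_s: 9.7
eef_pos: [0.5943, 0.0197, 0.095]
tcp_rot: [-179.7, -0.3, -64.9]
ft_force: [-13.2, 0.7, 25.6]
finger_gap: -0.001
```

The force rose to 25 N with no further travel at TCP z = 0.095, which matches hub top 0.084 (home). I'll retract and look.

>>> step_arm(
  rows=[
    {"tx": 0, "ty": 0, "tz": -1, "spin": 0},
    {"tx": 0, "ty": 0, "tz": -5, "spin": 0},
    {"tx": 0, "ty": 0, "tz": -10, "spin": 0},
    {"tx": -5.6, "ty": 0, "tz": -15, "spin": 0},
    {"tx": -5.6, "ty": 0, "tz": -15, "spin": 0},
    {"tx": -5.6, "ty": 0, "tz": -15, "spin": 0},
  ],
)

```text
time_s: 10.45
eef_pos: [0.5694, 0.0711, 0.2447]
tcp_rot: [-179.6, -0.4, -64.8]
ft_force: [-0.3, -0.5, -0.6]
finger_gap: 0.002
```

Run:
```python
from h import *
w,q=wrist(); print(q["eef_pos"],q["ft_force"].round(1))
cv2.imwrite("pics/c6.png",cv2.resize(w["frame"][34:214,196:436],(800,600),interpolation=cv2.INTER_CUBIC))
a=cv2.imread("pics/top0.png"); b=cams.snapshot("top")["frame"]
d=(cv2.absdiff(cv2.GaussianBlur(a,(5,5),0),cv2.GaussianBlur(b,(5,5),0)).max(2)>40).astype(np.uint8)
print([cv2.boundingRect(c) for c in cv2.findContours(d,0,2)[0] if cv2.contourArea(c)>15])
```

```text
[0.56941396 0.07107022 0.2447115 ] [-0.3 -0.5 -0.6]
[(558, 298, 41, 32), (298, 192, 15, 11), (344, 179, 71, 100), (279, 168, 6, 15), (304, 162, 17, 31), (261, 162, 21, 22), (285, 151, 11, 22), (124, 125, 458, 275)]
```

View pics/c6.png

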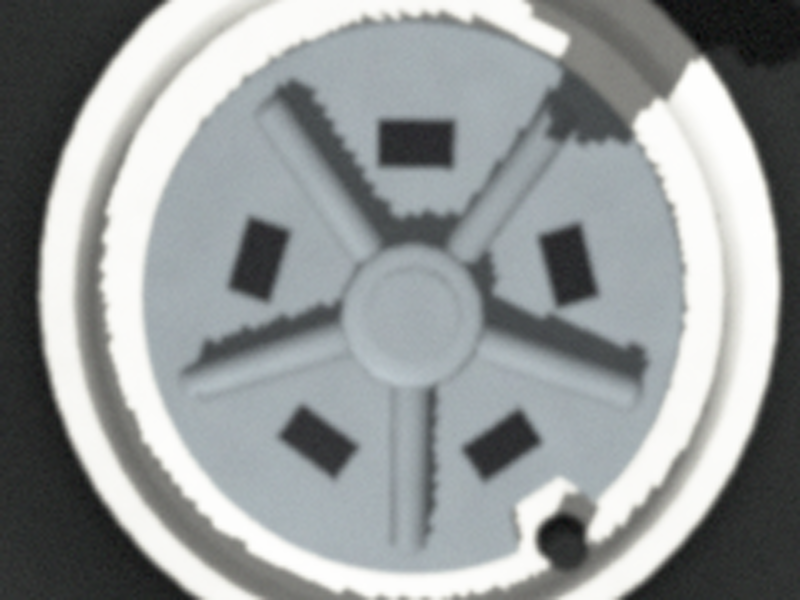

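Crop: the disc shrank evenly from 573 to 542 px across. That matches a drop of about 17 mm, level. The valve at (565,540) stands in the notch. One check of the bystanders before handing in.

```bash
python3 -c "
from h import *
a=cv2.imread('pics/top0.png')[90:260,120:460];b=cams.snapshot('top')['frame'][90:260,120:460]
cv2.imwrite('pics/t2.png',cv2.resize(np.vstack([a,b]),(600,600)))"
```

```text
(no output)
```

View pics/t2.png

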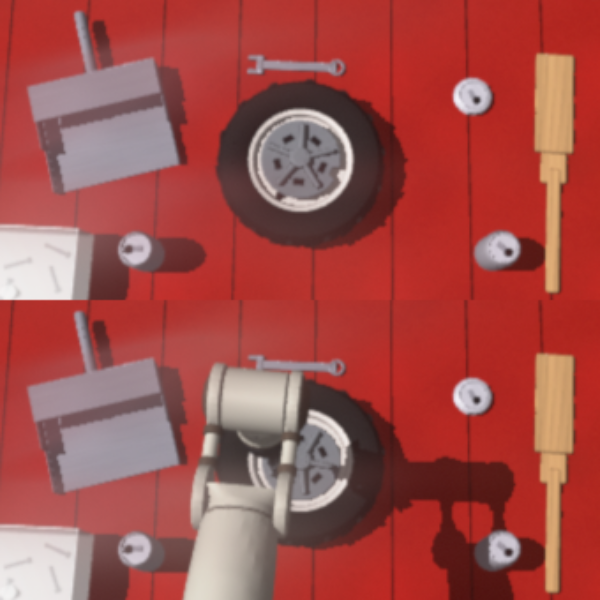

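The before and after views match: the cans, spanner, paddle and dustpan are at the same pixels. Handing in.

```bash
python3 -c "
from h import *
print(manip.job_done(), manip.sense()['time_s'])"
```

```text
the job is handed in; nothing more can be done
the job is handed in; nothing more can be done
```

The trim is turned into line and pressed home, and the job is handed in at about 10.6 s of the 48 s allowed. No verdict was reported.

- **Turning:** With the shut fingertip against one spoke I turned the trim about 98° clockwise. Before pressing, the notch measured 150.5° and the valve 149.9–151.1° about the axis, so they were within about 1°.
- **Pressing:** I pressed on the hub boss. The tabs gave way at about 8 N, then travel stopped dead at tool height 0.095 m (hub top 84 mm, the home height) with about 25 N down, plus some 13 N sideways.
- **Last checks:** After retracting, the disc looked evenly smaller, matching a drop of about 17 mm and lying level. The valve stood in the notch, and the wrist force was near zero with nothing touched. In the top view the cans, spanner, paddle and dustpan were where they started, though the arm hid part of the wheel.
- **Disagreements:** A centre taken from the rim's outer edge came out about 7 mm off because that edge's height is not known, so I used the hub centre. The valve's measured radius was 72–73 mm instead of 76, probably perspective, with little effect on the angle. The tool also drifted about 3 mm sideways on the boss while pressing.

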